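# Lay two standing cartons down in the taped bay

### The arm

A 7-joint arm with a two-finger parallel gripper is mounted at the origin on the work surface. World frame = base frame: x ahead of the robot, y to its left, z up, the work surface at z = 0. Lengths are in m, angles in rad, forces in N, time in s.
With the tool pointing down it reaches from about 0.425 to 1.025 m from the base axis. Payload 9.4 kg.
Tool frame: the origin (TCP) lies midway between the tips of the shut fingers; the grasp point (between the pads) lies pinch_z behind it (pinch_z is the distance from the TCP to the grasp point, in m); z points along the fingers, y is the line along which they close (so a half turn about z gives the same grasp; the last joint's range is limited). The gripper opens to 93 mm and grips with 3 to 60 N. Pads are 15 mm wide; open, the fingers measure 128 mm over their backs; the gripper's body (75 mm by 188 mm) begins 65 mm behind the grasp point.
Start: joints at [1.208, 0.599, -0.003, 1.599, 0.002, 0.943, -0.08], TCP at [0.204, -0.696, 0.219] pointing down, gripper open.
Joint ranges: [-2.57, 2.57], [-0.35, 1.97], [-1.29, 1.29], [0.11, 2.56], [-1.05, 4.19], [0.11, 1.86], [-2.63, 2.63]. Speed limits (rad/s): [2.22, 2.22, 3.01, 3.01, 3.14, 3.14, 3.14].

### API

Orientations are given as a rotation vector (axis times angle).
In Python, from plant import * gives the robot as it stands. Calls block until the motion is done:
- movep(position, orientation): joint-space move of the TCP to a pose.
- line_to(position, rot=None, rate=0.15): straight line of the TCP; rot=None keeps the orientation; rate is the mean speed in m/s.
- set_joints(angles): joint-space move.
- move_gripper(opening, grasp_force=None): opening from 0.0 (shut) to 1.0 (fully open); grasp_force is the grip in N (None keeps the last); returns when the fingers have stopped.
- pause(seconds).
- ik(position, orientation): joint angles nearest the present ones, or None.
- read_state(): the state.
- read_camera(name): name is "side" or "top"; returns a dict with "pixels" (420x560x3 uint8, red, green, blue), "mtx" (3x3 intrinsics, pixels), "k1" (the pictures are not rectified: a ray, as slopes to the right and down, at radius r is drawn at 1 + k1 r^2 times it, then the intrinsics apply), "extrinsics" (4x4, takes a point from world to camera coordinates). Camera axes: x right, y down, z forward; pixel columns grow to the right and rows downward; lengths in m; the calibration is good to about 2 mm. A picture is of the moment at which its call begins. There is no depth.
A pose or a line that the arm cannot do raises PlanningError and nothing moves.
- sign_off(): hands the job in; it is judged then, once.
The state is a dict: "time_s": time; "joint_positions": joint angles; "joint_velocities": joint speeds; "tau": joint torques, N m; "tcp_pos": TCP position; "tool_rot": TCP orientation; "force": force on the tool from outside, world axes, zero at the start; "moment": the same for the moment, N m; "grip_width": opening from 0.0 (shut) to 1.0 (fully open); "gripper_force": force on a finger pad.
Only numpy, scipy, OpenCV 4.12 (cv2) and the standard library are available. Lean on these libraries where they do the work, as an engineer would, in place of code of your own. Each camera call takes 0.05 s, during which the arm holds its last target. There are 200 camera calls.

### The job

Get the two cartons that stand on end at the near end of the taped bay ready for scanning by tipping them over: push each one near the top of its label side, from where it stands, so that it falls along the bay and ends lying flat, label up, fully inside the tape. Do not pick the cartons up or shove them along standing, and leave the can, the filter and the blue bin where they are.

Things in the scene. Friction and masses are not known exactly. Their poses are not given: they have to be found in the camera images.
- bay: taped bay on the bench: a rectangle of flat yellow tape 30 mm wide (no height). Inside the tape: 300 mm along its x by 320 mm along its y. Origin: on the bench, midway along the inner edge of the near tape, the end at which the cartons stand; x points to the far end, so the inside is x 0 to 0.300, y -0.160 to 0.160; z up. Its x is within 30 degrees of the robot's straight-ahead
- square_carton: white carton of square section standing on end in the near end of the bay: 65 mm along x, 65 along y, 170 high, about 0.45 kg evenly spread. Origin: centre of its underside, z up. Its x points down the bay (within 5 degrees). Paper label on its -x side: pushed near the top there, it tips about its front bottom edge without sliding much, once past balance falls by itself
- slim_carton: slim brown carton standing on end beside the square one (either may be the left one): 40 mm along x, 100 along y, 140 high, about 0.3 kg evenly spread. Origin: centre of its underside, z up; x points down the bay (within 5 degrees). Paper label on its -x side; tips the same way
- square_carton_foot (a point): middle of the square carton's front (+x) bottom edge, on which it tips; axes as the carton's. On the bench before and after tipping
- square_carton_head (a point): middle of the square carton's front (+x) top edge, 170 mm above foot while it stands; comes down on to the bench when the carton lies with its label up. The carton reaches 32.5 mm to either side of this line
- slim_carton_foot (a point): middle of the slim carton's front (+x) bottom edge, on which it tips; axes as the carton's. On the bench before and after tipping
- slim_carton_head (a point): middle of the slim carton's front (+x) top edge, 140 mm above foot while it stands; comes down on to the bench when the carton lies with its label up. The carton reaches 50 mm to either side of this line
- spray_can: bystander: grey and white spray can with a black cap, 65 mm diameter, 155 mm high, standing to the right (-y) of the bay, at least 40 mm clear of its inside; origin at the centre of its underside
- spin_filter: bystander: white spin-on oil filter, a round steel can 66 mm diameter, 110 mm high, standing next to the spray can, in either order; origin at the centre of its underside
- parts_bin: bystander: blue open-fronted stacking bin with nuts in it, 160 x 102 x 75 mm, to the left (+y) of the bay; origin at the centre of its underside
Not all that is in view belongs to the job. There is more than one size of the slim_carton; the one meant has the size given above. Leave any green or orange look-alike of the square_carton alone.

How it is judged:
At the end, for the whole second after the job is handed in: Both cartons lie flat and at rest on the side opposite the label (label up), each wholly inside the taped rectangle (up to about 5 mm over the tape's inner edge is allowed), and the can, filter and blue bin are within 20 mm of where they stood (height (world z) of each of square_carton_foot, square_carton_head, slim_carton_foot, slim_carton_head below 0.01 m and x of square_carton_foot in the frame of bay between -0.005 and 0.305 m and x of square_carton_head in the frame of bay between -0.005 and 0.305 m and y of square_carton_foot in the frame of bay between -0.1325 and 0.1325 m and y of square_carton_head in the frame of bay between -0.1325 and 0.1325 m and linear speed of each of square_carton, slim_carton below 0.02 m/s and x of slim_carton_foot in the frame of bay between -0.005 and 0.305 m and x of slim_carton_head in the frame of bay between -0.005 and 0.305 m and y of slim_carton_foot in the frame of bay between -0.115 and 0.115 m and y of slim_carton_head in the frame of bay between -0.115 and 0.115 m and distance of each of spray_can, spin_filter, parts_bin from where it was at the start of the episode below 0.02 m); the robot touches nothing.
It fails at once if a carton is picked up or tipped the wrong way: its front bottom edge is more than 25 mm above the bench (height (world z) of any of square_carton_foot, slim_carton_foot above 0.025 m).
It fails at once if a carton is shoved or carried more than 50 mm along the bench while still standing ((height (world z) of square_carton_head above 0.136 m and distance of square_carton_foot from where it was at the start of the episode above 0.05 m) or (height (world z) of slim_carton_head above 0.112 m and distance of slim_carton_foot from where it was at the start of the episode above 0.05 m)).
It fails at once if the can, the filter or the blue bin is moved more than 20 mm (distance of any of spray_can, spin_filter, parts_bin from where it was at the start of the episode above 0.02 m).
It also fails if it takes over 48 s, if anything falls off the work surface, if the arm or the gripper's body presses on something with over 40 N, if the wrist force passes 120 N, or if a joint passes its speed limit or range.

## Working session

There is one attempt and no reset: what is moved stays moved. The work goes in short steps, each a Python script; the robot and the scene stay as the last script left them, time stands still between calls to the robot, and variables do not carry over. Pictures are saved under pics/ and viewed, at most 10 in all, crops included, and the job is handed in when it is done.

```bash
mkdir -p pics
python3 - <<'E'
from plant import *
import cv2,pickle
d={}
for n in("top","side"):
    c=read_camera(n);d[n]=c
    cv2.imwrite(f"pics/{n}0.png",c["pixels"][:,:,::-1]);print(n,c["mtx"],c["k1"],c["extrinsics"])
pickle.dump(d,open("c0.pkl","wb"))
s=read_state();print(s["time_s"],s["tool_rot"],s["tcp_pos"])
try: print(pinch_z)
except Exception as e: print(e)
E
```

```text
top [[432.53162628   0.         286.57511658]
 [  0.         432.53162628 213.60718234]
 [  0.           0.           1.        ]] -0.09102545590934434 [[ 0.01844768 -0.99964305  0.01932504 -0.06281095]
 [-0.99654007 -0.01995019 -0.08068385  0.52780449]
 [ 0.08104059 -0.01776975 -0.99655239  1.16036987]
 [ 0.          0.          0.          1.        ]]
side [[520.54677707   0.         287.86947303]
 [  0.         520.54677707 203.82469397]
 [  0.           0.           1.        ]] 0.015516994711164689 [[-0.93511353 -0.35400625 -0.015565    0.49606349]
 [-0.25384583  0.69989198 -0.66761779  0.25703588]
 [ 0.24723469 -0.62034731 -0.74434147  1.2949319 ]
 [ 0.          0.          0.          1.        ]]
0.1 [-3.10822906e+00 -4.47370909e-01  5.02701682e-04] [ 0.20426799 -0.69517131  0.21786118]
0.0188
```

View pics/top0.png

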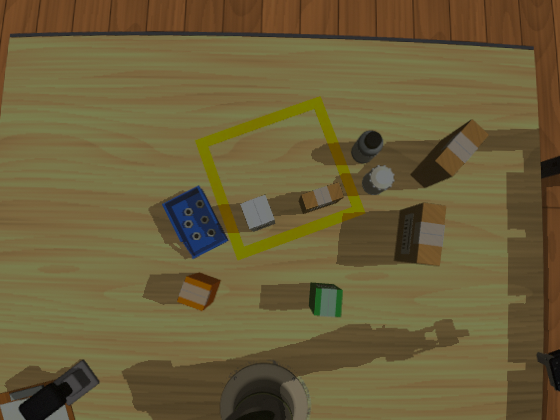

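View pics/side0.png

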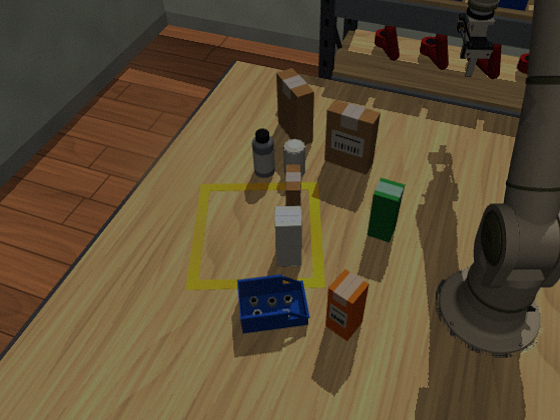

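The top view shows the tape's outer corners near (198,140), (320,98), (363,212) and (240,258). The square carton's top is at about (257,212) and the slim one's at about (321,197). The bin is at (196,222), the can at (368,146) and the filter at (380,180). The green, orange and larger brown boxes are decoys.

```bash
cat > h.py <<'E'
import numpy as np,cv2,pickle
def ray(c,uv,z):
    K=c["mtx"];p=cv2.undistortPoints(np.array(uv,float).reshape(-1,1,2),K,np.array([c["k1"],0,0,0.]))[:,0]
    E=c["extrinsics"];R=E[:3,:3];o=-R.T@E[:3,3]
    d=np.c_[p,np.ones(len(p))]@R
    return o+d*((z-o[2])/d[:,2])[:,None]
def rect(c,z,mask):
    ct=max(cv2.findContours(mask,cv2.RETR_EXTERNAL,cv2.CHAIN_APPROX_NONE)[0],key=cv2.contourArea)
    return ct,cv2.minAreaRect(ray(c,ct[:,0],z)[:,:2].astype(np.float32))
E
python3 - <<'E'
from h import *
c=pickle.load(open("c0.pkl","rb"))["top"];im=c["pixels"][:,:,::-1].copy()
hsv=cv2.cvtColor(im,cv2.COLOR_BGR2HSV)
for p in[(205,180),(340,160),(260,230),(250,212),(310,198),(312,202),(322,196),(290,150),(335,190)]:print(p,hsv[p[1],p[0]])
y=cv2.inRange(hsv,(24,200,80),(34,255,255))
y=cv2.morphologyEx(y,cv2.MORPH_CLOSE,np.ones((3,3)))
ct,r=rect(c,0,y);print(r,cv2.boxPoints(r))
cr=im[85:270,185:400];big=cv2.resize(cr,None,fx=3.2,fy=3.2,interpolation=cv2.INTER_CUBIC)
big=cv2.convertScaleAbs(big,alpha=1.5)
cv2.imwrite("pics/crop.png",big)
E
```

```text
(205, 180) [ 23 112 121]
(340, 160) [ 23 255 102]
(260, 230) [ 21 113 117]
(250, 212) [ 98   8 123]
(310, 198) [ 18 161 108]
(312, 202) [ 17 162 115]
(322, 196) [ 18  24 107]
(290, 150) [ 19 125 120]
(335, 190) [ 18 161 111]
((0.7092673778533936, -0.002262115478515625), (0.20319049060344696, 0.3798520267009735), 21.580690383911133) [[ 0.544937    0.1369823 ]
 [ 0.6846508  -0.21624227]
 [ 0.87359774 -0.14150654]
 [ 0.733884    0.21171804]]
```

View pics/crop.png

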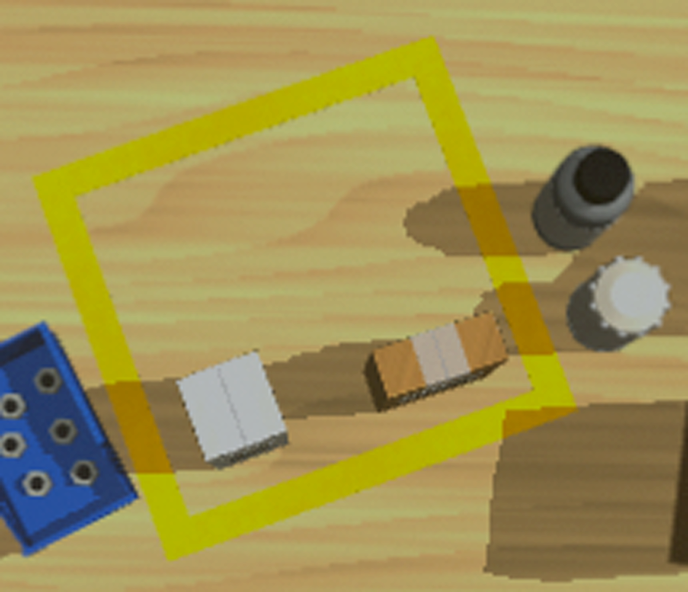

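The crop shows all four tape sides. The square carton's top corners (crop px) are about (178,382), (257,350), (287,435), (215,460), and the slim one's are about (370,350), (493,311), (507,355), (380,392). Next I measure them.

```bash
cat > meas.py <<'E'
from h import *
c=pickle.load(open("c0.pkl","rb"))["top"];im=c["pixels"][:,:,::-1].copy()
hsv=cv2.cvtColor(im,cv2.COLOR_BGR2HSV)
y=cv2.inRange(hsv,(18,215,60),(34,255,255))
y=cv2.morphologyEx(y,cv2.MORPH_CLOSE,np.ones((3,3)))
ct,r=rect(c,0,y);b=cv2.boxPoints(r);print(r,b)
# bay axes: direction nearest +x
e=[(b[(i+1)%4]-b[i]) for i in range(4)]
ex=max((v/np.linalg.norm(v) for v in e),key=lambda v:v[0]).astype(float);ey=np.array([-ex[1],ex[0]])
O=np.array(r[0])-ex*0.15
print("bay",O,np.degrees(np.arctan2(ex[1],ex[0])))
tob=lambda p:np.c_[(p[:,:2]-O)@ex,(p[:,:2]-O)@ey]
for n,q,z in(("sq",[(178,382),(257,350),(287,435),(215,460)],.17),("slim",[(370,350),(493,311),(507,355),(380,392)],.14)):
    p=ray(c,(np.array(q)+.5)/3.2+[184.5,84.5],z)
    B=tob(p);rr=cv2.minAreaRect(p[:,:2].astype(np.float32))
    print(n,p[:,:2].mean(0),"bay ctr",B.mean(0),"corners",B.tolist(),rr)
m=cv2.inRange(hsv,(0,0,95),(180,60,255));mm=np.zeros_like(m);mm[190:235,238:278]=m[190:235,238:278]
ct,rr=rect(c,.17,mm);print("sq mask",rr,tob(np.array([[*rr[0]]])))
m=cv2.inRange(hsv,(0,0,75),(180,255,255))
for n,q,z in(("can",[(602,177)],.155),("filter",[(630,296)],.11)):print(n,tob(ray(c,np.array(q)/3.2+[184.5,84.5],z)))
print("bin",tob(ray(c,np.array([(45,325),(137,497)])/3.2+[184.5,84.5],.075)))
E
python3 meas.py
```

```text
((0.6360679864883423, -0.030768364667892456), (0.3599238991737366, 0.3794807493686676), 21.277671813964844) [[ 0.39951903  0.08073187]
 [ 0.53722805 -0.2728807 ]
 [ 0.87261695 -0.1422686 ]
 [ 0.7349079   0.21134397]]
bay [ 0.49629308 -0.08520158] 21.277670186084922
sq [0.51999645 0.01867776] bay ctr [0.05978415 0.0881965 ] corners [[0.0916290551444659, 0.12136772464447312], [0.09396354338422475, 0.05769536347399039], [0.026302201541234436, 0.05850899757282841], [0.027241812552279716, 0.11521391325921806]] ((0.5192548036575317, 0.018492862582206726), (0.06758611649274826, 0.0637151449918747), 23.377439498901367)
slim [ 0.568145   -0.13592011] bay ctr [ 0.04854882 -0.0733354 ] corners [[0.06790725294569924, -0.02463322699393664], [0.0637303009829123, -0.12509269268115475], [0.02784044316659147, -0.12308569229321178], [0.03471727138600306, -0.020529970474599472]] ((0.5686435103416443, -0.13537704944610596), (0.035943690687417984, 0.10278601199388504), 17.441478729248047)
sq mask ((0.5213602185249329, 0.021090993657708168), (0.06405570358037949, 0.0640493631362915), 21.746868133544922) [[0.06193069 0.08995033]]
can [[ 0.13199799 -0.23969959]]
filter [[ 0.04081382 -0.23893664]]
bin [[0.18610338 0.21279289]
 [0.02744627 0.18901102]]
```

```bash
cat > push.py <<'E'
from plant import *
from h import *
from scipy.spatial.transform import Rotation as R
O=np.array([.4963,-.0852]);A=np.radians(21.28)
def rot(a,s):
    y=s*np.array([-np.sin(a),np.cos(a),0]);z=np.array([0,0,-1.])
    return R.from_matrix(np.c_[np.cross(y,z),y,z]).as_rotvec()
def push(ctr,yaw,depth,z,travel,name):
    c,s=np.cos(A),np.sin(A);ctr=O+np.array([[c,-s],[s,c]])@np.array(ctr)
    a=A+np.radians(yaw);d=np.array([np.cos(a),np.sin(a)])
    p0=ctr-d*(depth/2+.0075+.035);p1=ctr-d*(depth/2+.0075-travel)
    P=lambda p,h:[*p,h]
    st=read_state();t=st["tcp_pos"]
    if t[2]<.3: line_to([t[0],t[1],.36],rate=.2)
    q=[(k,ik(P(p0,.36),rot(a,k))) for k in(1,-1)]
    k=min((x for x in q if x[1] is not None),key=lambda x:abs(x[1][6]))[0]
    print("pose",p0,p1,k)
    movep(P(p0,.36),rot(a,k));line_to(P(p0,z),rate=.15)
    line_to(P(p1,z),rate=.05);f=read_state();print(f["force"],f["tcp_pos"])
    pause(.5);line_to(P(p1,.36),rate=.2)
    print(read_state()["time_s"])
    for n in("top","side"):
        cam=read_camera(n);cv2.imwrite(f"pics/{name}_{n}.png",cam["pixels"][:,:,::-1])
        pickle.dump(cam,open(f"{name}_{n}.pkl","wb"))
E
python3 - <<'E'
from push import *
move_gripper(0.0)
push((.0485,-.0733),-3.5,.040,.12,.055,"slim")
E
```

```text
pose [ 0.50858089 -0.15498553] [ 0.59428214 -0.12750287] -1
[ 0.09007685 -0.17114713  0.72151918] [ 0.59407043 -0.12762629  0.12002888]
10.175
```

View pics/slim_side.png

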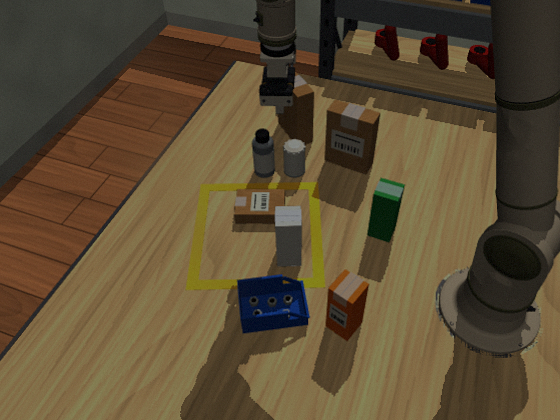

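The slim carton now lies label up at about (260,205), inside the tape. The can and filter have not moved. Now the square one.

Run:
```python
from push import *
push((.061,.0895),0.5,.065,.15,.085,"sq")
s=read_state();t=s["tcp_pos"];line_to([.46,-.1,.4],rate=.2)
cam=read_camera("top");im=cam["pixels"][:,:,::-1];pickle.dump(cam,open("fin.pkl","wb"))
print(read_state()["time_s"])
cr=cv2.resize(im[85:270,185:400],None,fx=3.2,fy=3.2,interpolation=cv2.INTER_CUBIC)
cv2.imwrite("pics/fin.png",cv2.convertScaleAbs(cr,alpha=1.5))
```

```text
pose [ 0.45101287 -0.00749208] [0.56244671 0.03703316] -1
[-0.20298209 -0.70696705 -0.09934977] [0.56231151 0.03693055 0.15003045]
16.85
18.025
```

View pics/fin.png

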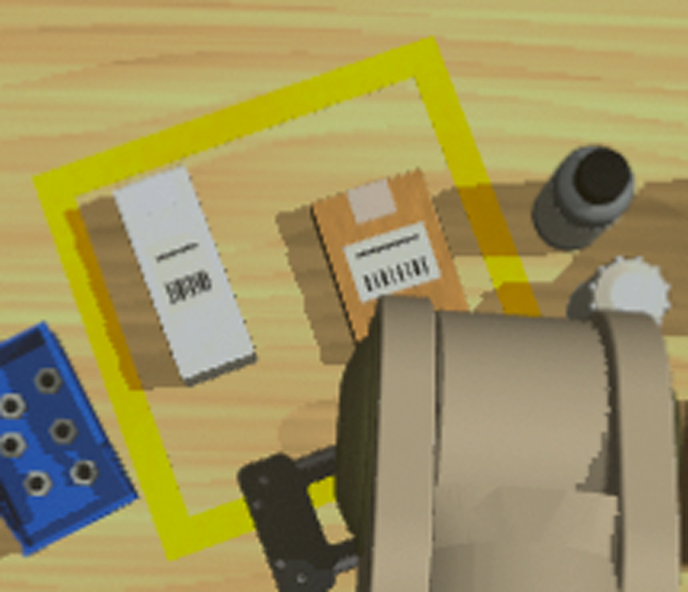

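View pics/sq_side.png

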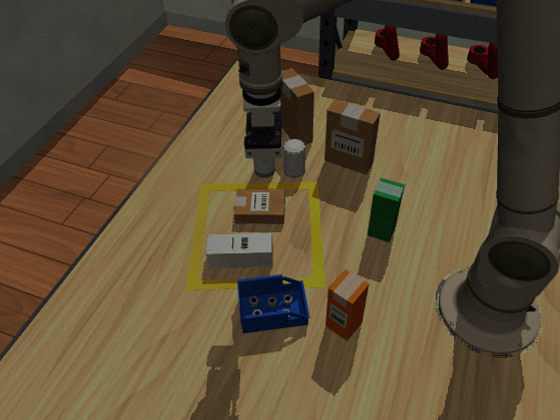

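Both cartons lie label up. The square carton's top corners (crop px) are (115,195), (187,165), (257,355), (190,378), and the slim one's far corners are (310,205) and (420,170). I'll check the limits in numbers, then hand in.

Run:
```python
from h import *
c=pickle.load(open("fin.pkl","rb"));A=np.radians(21.28);M=np.array([[np.cos(A),-np.sin(A)],[np.sin(A),np.cos(A)]])
for q,z in(([(115,195),(187,165),(257,355),(190,378)],.065),([(310,205),(420,170),(467,310)],.04)):
    print(((ray(c,np.array(q)/3.2+[184.5,84.5],z)[:,:2]-[.4963,-.0852])@M).round(4).tolist())
```

```text
[[0.2715, 0.1232], [0.2749, 0.0582], [0.1042, 0.0578], [0.1052, 0.1162]]
[[0.213, -0.0289], [0.2096, -0.1281], [0.0824, -0.123]]
```

All corners are inside the 0–0.300 by ±0.160 m bay.

```bash
python3 -c "
from plant import *
print(sign_off())"
```

```text
the job is handed in; nothing more can be done
None
```

I tipped both cartons and handed the job in at about 18 s of robot time: both lie label up with every corner I measured inside the tape, and the can, filter and bin look unmoved in the final pictures.

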